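Lock the levelling foot

TASK

The levelling plate on the bench has been set level, but the bar-shaped jam nut on one of its three levelling screws is still loose: its bar stands askew, while the bars of the two tight nuts lie parallel to the plate's long edge. Turn the loose jam nut clockwise (seen from above) until it is tight, its bar parallel to the long edge too, and let go. The screw must keep its setting, so do not let it turn along.

Things in the scene. Friction and masses are not known exactly. Their poses are not given: they have to be found in the camera images.
- loose_nut_centre (a point): Centre of the loose jam nut, on its screw's axis, half-way up, 60 mm above the bench: a dark steel bar with rounded ends, 24 mm wide (own x), 50 mm long (own y; flats 26 mm), 18 mm tall (z, up); grip across the 24 mm flats. It sits on a boss 21 mm in diameter, 16 mm tall, on a fixed plate, so fingertips may go up to 12 mm below its underside. It does not rise or sink as it turns.
- loose_nut (a joint): Angle of the loose nut on its screw, rad, growing clockwise seen from above. 1.4 is the stop: tight, bar (own y) parallel to the plate's long edge. Starts at 0.1 to 0.7. About 0.15 N m of friction; stays where it is left.
- loose_screw (a joint): Angle of the loose nut's levelling screw (10 mm in diameter, 22 mm of it sticks out above the nut) in its boss, rad, growing clockwise seen from above; 0 at the start, to be kept there. Its tight thread holds it against about 0.5 N m; if the nut is forced harder against its stop, the screw turns along.
- plate: The fixed aluminium levelling plate, 110 (own x) x 270 (own y) x 12 mm, its top 34 mm above the bench; origin on the bench under its centre, z up. The feet stand at own (x, y) = (-25, 105), (25, 0) and (-25, -105) mm; which one has the loose nut varies. The other two nuts look the same but are jammed and do not turn.
Not all that is in view belongs to the job. What is shaped like the part that bears loose_nut_centre but purple is not meant.

How it is judged:
By the outcome, as a careful person would: the job done as asked, in the order asked, and still so for the second after the job is handed in, with the robot touching nothing.
It also fails if it takes over 32 s, if anything falls off the work surface, if the arm or the gripper's body presses on something with over 40 N, if the wrist force passes 120 N, or if a joint passes its speed limit or range.

ROBOT

A 7-joint arm with a two-finger parallel gripper is mounted at the origin on a cart in front of the work surface, level with it; the furniture and walls round the work are solid. World frame = base frame: x ahead of the robot, y to its left, z up, the work surface at z = 0. Lengths are in m, angles in rad, forces in N, time in s.
With the tool pointing down it reaches from about 0.4 to 0.85 m from the base axis. Payload 4.5 kg.
Tool frame: the origin (TCP) lies midway between the tips of the shut fingers; the grasp point (between the pads) lies 19 mm behind it; z points along the fingers, x is the direction in which the jaws open and shut, and the axes are right-handed (so a half turn about z gives the same grasp; the last joint's range is limited). The gripper opens to 88 mm and grips with 3 to 60 N. Pads are 18 mm wide; open, the fingers measure 123 mm over their backs; the gripper's body (75 mm by 187 mm) begins 45 mm behind the grasp point.
Start: joints at [-1.272, 0.689, -0.195, 1.565, 0.157, 0.902, -0.215], TCP at [0.164, 0.603, 0.239] pointing down, gripper open.
Joint ranges: [-3.01, 3.01], [-0.46, 2.08], [-1.47, 1.51], [0.13, 2.56], [-1, 4.14], [0.04, 2.09], [-2.66, 2.66]. Speed limits (rad/s): [2.57, 2.57, 3.14, 3.14, 3.14, 3.14, 3.14].

INTERFACE

Orientations are given as a unit quaternion [x, y, z, w].
In Python, from plant import r gives the robot as it stands. The module is installed in compiled form; this text tells all that it offers.
- The arm moves only by the tool play_rows, never from a script. Its argument "increments" is a list of rows, each a list of 7 numbers: the opening, from 0 (shut) to 1 (fully open), then the shift along the tool's x, y, z in mm, then the turn, a rotation vector about the tool's x, y, z in rad. In form: [[hand, dx, dy, dz, wx, wy, wz], ...]. A call has exactly 8 rows; each row shifts and turns the pose as measured when the row begins, along the tool's axes as they then stand; what a row does not reach is not made up. A row lasts 1/8 s, in which the tool goes at most 62.5 mm and 10.7 degrees, less where a joint would pass 70% of its speed; a pose out of reach is approached as far as the arm can. A call is refused whole if a number of a shift passes 62.5 or a number of a turn 0.188, either way. A call with a gripper value outside its range is refused whole. The fingers move at their own pace and stop on an object; "grip_force" is the grip in N (left out, the last holds). Time passes only in rows, so rows that do not move let the fingers close, or fill a call up. It gives the time, the measured TCP pose, the force and the opening at its end, in the units of the state.
- r.get_state(): the state, without advancing time (a new reading comes with each control period).
- r.snapshot(name): name is "scene" or "top" or "wrist"; returns the picture (420x560x3 uint8, red, green, blue); there is no depth.
- r.get_calibration(name): a dict with "fx", "fy", "cx", "cy" (pixels), "dist" ([k1, k2, p1, p2, k3] as OpenCV has them; the pictures are not rectified), "R" (3x3) and "t" (3): a world point X has camera coordinates R X + t. Camera axes: x right, y down, z forward; pixel columns grow to the right and rows downward; lengths in m; the calibration is good to about 2 mm. A picture is of the moment at which its call begins: read the wrist's pose just before it. get_calibration takes no time and is no camera call; for the wrist camera it gives the pose at the moment of the call.
- r.finish_job(): hands the job in, once; it reports no verdict.
The state is a dict: "clock": time; "q": joint angles; "qd": joint speeds; "joint_torque": joint torques, N m; "tool_pos": TCP position; "eef_rot": TCP orientation; "contact_force": force on the tool from outside, world axes, zero at the start; "moment": the same for the moment, N m; "opening": opening from 0.0 (shut) to 1.0 (fully open).
Only numpy, scipy, OpenCV 4.12 (cv2) and the standard library are available. Lean on these libraries where they do the work, as an engineer would, in place of code of your own. Each camera call takes 0.05 s, during which the arm holds its last target.

## Working session

There is one attempt and no reset: what is moved stays moved. The work goes in short steps, Python scripts to look and compute and a tool call to move; the robot and the scene stay as the last step left them, time stands still between calls to the robot, and variables do not carry over. Pictures are saved under pics/ and viewed, and the job is handed in when it is done.

Besides the shell and the picture viewer there is one more tool, called after "Request:" as name([rows], argument=value, ...), one row to a line, values as JSON. play_rows: Moves the arm, as the interface text tells. Its arguments: {"type":"object","properties":{"increments":{"type":"array"},"grip_force":{"type":"number"}},"required":["increments"]}

```bash
mkdir -p pics; python3 - <<'E'
from plant import r
import cv2
s=r.get_state();print(s)
for n in("scene","top","wrist"):
    c=r.get_calibration(n);print(n,c)
    cv2.imwrite(f"pics/{n}0.png",r.snapshot(n)[:,:,::-1])
E
```

```text
{'clock': 0.0, 'q': array([-1.27218894,  0.68995105, -0.19451995,  1.56632994,  0.15733277,
        0.90255352, -0.21506867]), 'qd': array([-0.00077731,  0.00070103, -0.00039593, -0.0002169 ,  0.00075356,
       -0.00113226, -0.00204217]), 'joint_torque': array([-3.37287183e-04, -5.27575314e+01, -1.26704212e+00, -1.53429455e+01,
       -5.25672594e-02,  6.55446231e-03,  1.77289694e-04]), 'tool_pos': array([0.1634662 , 0.60258211, 0.23793453]), 'eef_rot': array([ 7.94225469e-01,  6.07622459e-01, -6.79601262e-04,  6.24617674e-04]), 'contact_force': array([-0.29066466, -0.39764873, -0.38430215]), 'moment': array([ 0.02876475, -0.01981283,  0.02717703]), 'opening': 0.9987851723583887}
scene {'fx': 483.67227672608897, 'fy': 483.67227672608897, 'cx': 276.4046711262745, 'cy': 217.8723211878086, 'dist': array([-0.14158412,  0.        ,  0.        ,  0.        ,  0.        ]), 'R': array([[-0.58282146, -0.81258352, -0.00521192],
       [-0.42862734,  0.3128672 , -0.84758051],
       [ 0.69036059, -0.49175414, -0.53064123]]), 't': array([0.51172089, 0.32956315, 0.45100162])}
top {'fx': 405.8597551541429, 'fy': 405.8597551541429, 'cx': 277.30224207714684, 'cy': 204.0609268285262, 'dist': array([-0.11987199,  0.        ,  0.        ,  0.        ,  0.        ]), 'R': array([[-0.00607655, -0.99965322, -0.02562238],
       [-0.99614677,  0.00829307, -0.08730886],
       [ 0.08749107,  0.02499312, -0.99585172]]), 't': array([0.14445446, 0.71353223, 0.8497466 ])}
wrist {'fx': 363.8866210201334, 'fy': 363.8866210201334, 'cx': 277.56965240183126, 'cy': 212.1024297457249, 'dist': array([-0.09658395,  0.        ,  0.        ,  0.        ,  0.        ]), 'R': array([[ 2.60405313e-01,  9.65499038e-01, -8.24952887e-04],
       [ 9.27249007e-01, -2.49850576e-01,  2.78897776e-01],
       [ 2.69069420e-01, -7.33913994e-02, -9.60320441e-01]]), 't': array([-0.62476639, -0.03879229,  0.38947289])}
```

View pics/scene0.png

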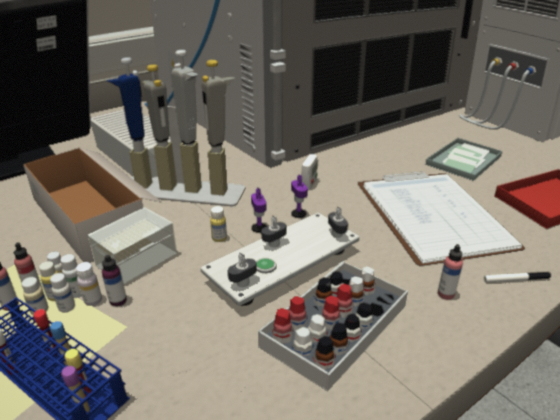

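View pics/top0.png

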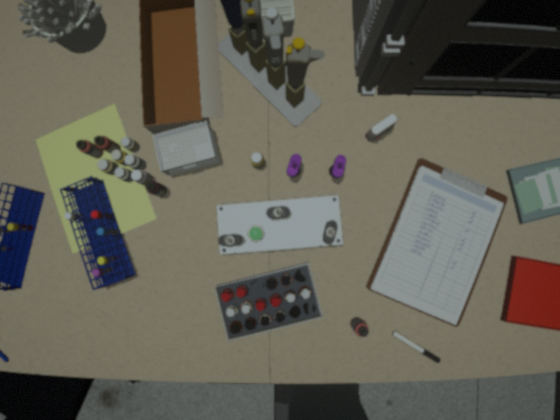

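View pics/wrist0.png

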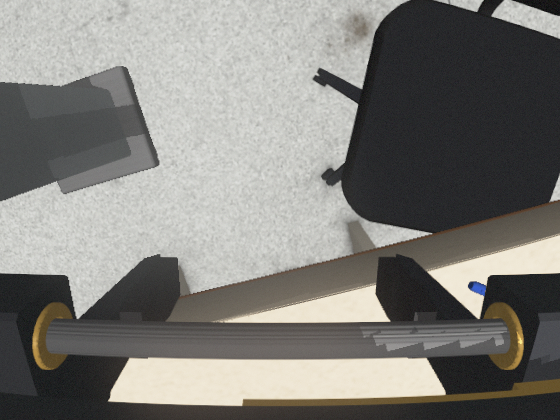

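The top view shows the plate at about (217–343, 196–254) px. The nuts at (231,240) and (278,212) lie along its long edge, and the one at (331,232) stands askew. The purple parts are off the plate. Next I'll zoom in and measure.

```bash
cat > h.py <<'E'
import cv2,numpy as np
from plant import r
def ray(c,uv):
    K=np.array([[c['fx'],0,c['cx']],[0,c['fy'],c['cy']],[0,0,1]])
    p=cv2.undistortPoints(np.array(uv,float).reshape(-1,1,2),K,np.array(c['dist'])).reshape(-1,2)
    d=np.c_[p,np.ones(len(p))]@np.array(c['R']); o=-np.array(c['R']).T@np.array(c['t'])
    return o,d
def onz(c,uv,z):
    o,d=ray(c,uv); return o+d*((z-o[2])/d[:,2])[:,None]
def proj(c,X):
    K=np.array([[c['fx'],0,c['cx']],[0,c['fy'],c['cy']],[0,0,1]])
    return cv2.projectPoints(np.array(X,float).reshape(-1,1,3),cv2.Rodrigues(np.array(c['R']))[0],np.array(c['t']),K,np.array(c['dist']))[0].reshape(-1,2)
def tri(c1,u1,c2,u2):
    o1,d1=ray(c1,[u1]);o2,d2=ray(c2,[u2]);d1=d1[0];d2=d2[0]
    s=np.linalg.lstsq(np.c_[d1,-d2],o2-o1,rcond=None)[0]
    a=o1+s[0]*d1;b=o2+s[1]*d2
    return (a+b)/2,np.linalg.norm(a-b)
E
python3 - <<'E'
from h import *
t=cv2.imread('pics/top0.png');s=cv2.imread('pics/scene0.png')
a=cv2.resize(t[185:265,205:355],None,fx=5,fy=5,interpolation=cv2.INTER_CUBIC)
b=cv2.resize(s[195:315,190:370],None,fx=4,fy=4,interpolation=cv2.INTER_CUBIC)
cv2.imwrite('pics/tz.png',a);cv2.imwrite('pics/sz.png',b)
ct=r.get_calibration('top')
g=cv2.cvtColor(t,cv2.COLOR_BGR2HSV)
m=((g[...,1]<40)&(g[...,2]>120)).astype(np.uint8)
m[:190]=0;m[262:]=0;m[:,:210]=0;m[:,350:]=0
cs=max(cv2.findContours(m,0,2)[0],key=cv2.contourArea);R=cv2.minAreaRect(cs);print(R)
box=cv2.boxPoints(R);w=onz(ct,box,.034);print(w.round(4),np.linalg.norm(np.diff(w,axis=0),axis=1))
E
```

```text
((279.05194091796875, 223.92190551757812), (53.87890625, 126.56709289550781), 84.95755004882812)
[[ 0.7187  0.2786  0.034 ]
 [ 0.7407  0.0032  0.034 ]
 [ 0.6243 -0.0049  0.034 ]
 [ 0.6019  0.2677  0.034 ]] [0.27630699 0.11670229 0.27347505]
```

View pics/tz.png

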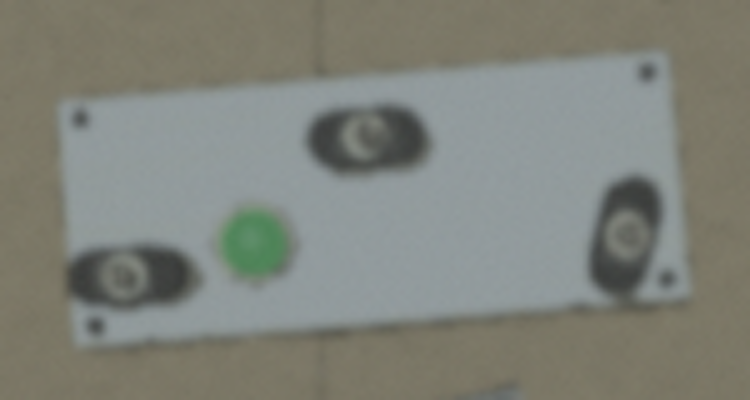

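View pics/sz.png

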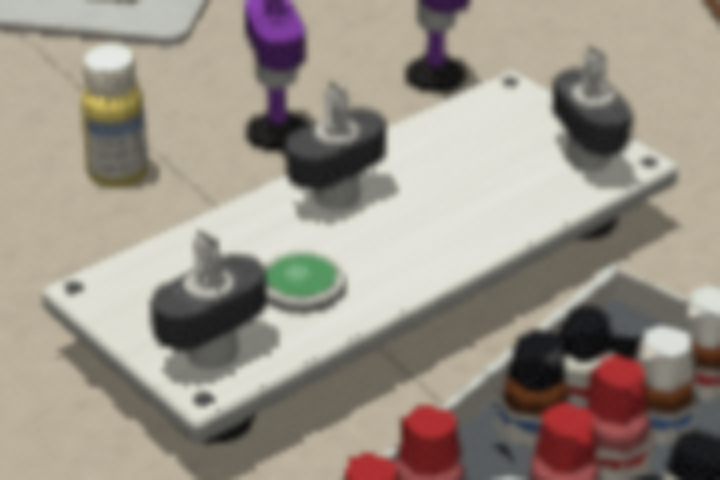

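```bash
python3 - <<'E'
from h import *
t=cv2.imread('pics/top0.png')
ct=r.get_calibration('top');cs=r.get_calibration('scene')
# screw tip & nut-top collar, from zooms (cv2.resize centre convention)
T=lambda u,v:(205+(u+.5)/5-.5,185+(v+.5)/5-.5); S=lambda u,v:(190+(u+.5)/4-.5,195+(v+.5)/4-.5)
for n,a,b in(("loose ring",(627,236),(595,93)),("left ring",(124,276),(209,283)),("mid ring",(366,138),(337,129))):
    print(n,tri(ct,T(*a),cs,S(*b)))
# dark blobs
g=cv2.cvtColor(t,cv2.COLOR_BGR2GRAY)
big=cv2.resize(g[185:265,205:355],None,fx=5,fy=5,interpolation=cv2.INTER_CUBIC)
m=(big<100).astype(np.uint8)
for c in cv2.findContours(m,0,2)[0]:
    if cv2.contourArea(c)<3000: continue
    R=cv2.minAreaRect(c);B=cv2.boxPoints(R);w=onz(ct,[T(*p) for p in B],.065)
    e=[w[1]-w[0],w[2]-w[1]];e.sort(key=np.linalg.norm)
    print(R,w.mean(0).round(4),[round(np.linalg.norm(x),4) for x in e],'long axis ang',np.degrees(np.arctan2(e[1][1],e[1][0]))%180)
w=onz(ct,[T(60,102),T(666,55),T(689,298),T(78,346)],.034);print(w.round(4))
for i,j in((0,1),(3,2)):
  d=w[j]-w[i];print(np.linalg.norm(d),np.degrees(np.arctan2(d[1],d[0]))%180)
s=r.get_state();from scipy.spatial.transform import Rotation as Rn
print(Rn.from_quat(s['eef_rot']).as_matrix().round(4))
E
```

```text
loose ring (array([0.65200939, 0.02873407, 0.06969898]), np.float64(0.0022974148815660934))
left ring (array([0.63714066, 0.23806363, 0.06896728]), np.float64(0.0013728502564180323))
mid ring (array([0.69408046, 0.13718446, 0.07036338]), np.float64(0.0006565419633949658))
((129.67169189453125, 277.7242126464844), (58.73487854003906, 130.2909393310547), 85.03025817871094) [0.6368 0.2369 0.065 ] [np.float64(0.0245), np.float64(0.0549)] long axis ang 94.68572669930553
((624.979248046875, 244.1280059814453), (67.25212097167969, 133.2166748046875), 2.3613743782043457) [0.6495 0.03   0.065 ] [np.float64(0.0281), np.float64(0.0554)] long axis ang 176.83686006482844
((367.3852844238281, 139.7377166748047), (60.749481201171875, 117.06270599365234), 84.80557250976562) [0.6939 0.137  0.065 ] [np.float64(0.0255), np.float64(0.0491)] long axis ang 94.74269605434785
[[ 7.135e-01  2.721e-01  3.400e-02]
 [ 7.318e-01  7.600e-03  3.400e-02]
 [ 6.265e-01 -5.000e-04  3.400e-02]
 [ 6.073e-01  2.637e-01  3.400e-02]]
0.2651256703372115 93.96408473977765
0.26487290697741284 94.14901592392519
[[ 2.616e-01  9.652e-01 -3.000e-04]
 [ 9.652e-01 -2.616e-01 -1.300e-03]
 [-1.400e-03  1.000e-04 -1.000e+00]]
```

Request:
play_rows([
  [0.5, -35, 51, 0, 0, 0, 0],
  [0.5, -35, 51, 0, 0, 0, 0],
  [0.5, -35, 51, 0, 0, 0, 0],
  [0.5, -35, 51, 0, 0, 0, 0],
  [0.5, -35, 51, 0, 0, 0, 0],
  [0.5, -35, 51, 0, 0, 0, 0],
  [0.5, -35, 51, 0, 0, 0, 0],
  [0.5, -35, 51, 0, 0, 0, 0],
], grip_force=25)

```text
clock: 1.15
tool_pos: [0.4857, 0.2264, 0.2352]
eef_rot: [0.791, 0.612, -0.001, -0.002]
contact_force: [0.1, 0.3, 0.9]
opening: 0.502
```

Request:
play_rows([
  [0.5, -30, 42, 0, 0, 0, 0],
  [0.5, -30, 42, 0, 0, 0, 0],
  [0.5, -30, 42, 0, 0, 0, 0],
  [0.5, -30, 42, 0, 0, 0, 0],
  [0.5, -20, 30, 0, 0, 0, 0],
  [0.5, -8, 12, 0, 0, 0, 0],
  [0.5, 0, 0, 0, 0, 0, 0],
  [0.5, 0, 0, 0, 0, 0, 0],
])

```text
clock: 2.15
tool_pos: [0.6563, 0.0194, 0.2319]
eef_rot: [0.793, 0.61, -0.002, -0.003]
contact_force: [0.3, -0.1, -0.1]
opening: 0.496
```

```bash
python3 - <<'E'
from h import *
s=r.get_state();print(s)
c=r.get_calibration('wrist');cv2.imwrite('pics/w1.png',r.snapshot('wrist')[:,:,::-1])
np.savez('w1.npz',**c)
print(proj(c,[.652,.029,.069]))
E
```

```text
{'clock': 2.15, 'q': array([ 0.04498112,  0.74976189, -0.27653095,  1.45829599,  0.22435474,
        0.97140165,  1.02238468]), 'qd': array([-0.00746191, -0.0005911 , -0.00415877,  0.00338982, -0.00345448,
       -0.00242635, -0.00298735]), 'joint_torque': array([ 9.98159721e-01, -5.54152000e+01, -1.92775637e+00, -1.59486258e+01,
        5.41832100e-02,  9.66067426e-02,  5.84697686e-03]), 'tool_pos': array([0.65630251, 0.01936955, 0.23188437]), 'eef_rot': array([ 0.79259707,  0.60973567, -0.00232834, -0.00262194]), 'contact_force': array([ 0.3453518 , -0.09721498, -0.13784889]), 'moment': array([ 0.04934403,  0.02701506, -0.01291422]), 'opening': 0.49612247209239596}
[[286.42368635 186.66617754]]
```

View pics/w1.png

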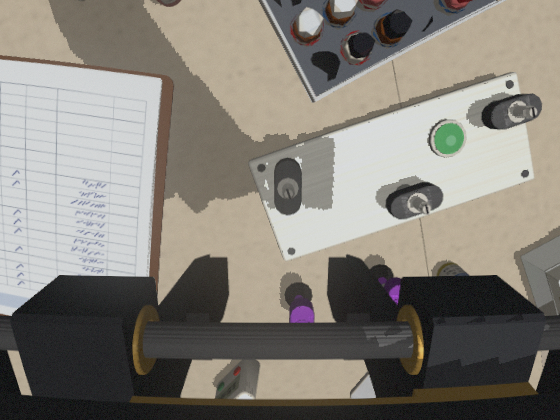

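The nut sits at about (287,187) px, close to the predicted spot, and its bar is nearly square to the jaws. I'll measure it more finely.

```bash
python3 - <<'E'
from h import *
c=dict(np.load('w1.npz'));im=cv2.imread('pics/w1.png')
ct=r.get_calibration('top')
u0,v0=245,140
a=cv2.resize(im[v0:225,u0:345],None,fx=7,fy=7,interpolation=cv2.INTER_CUBIC);cv2.imwrite('pics/w1z.png',a)
g=cv2.cvtColor(a,cv2.COLOR_BGR2GRAY)
for th in(55,65,75):
  m=(g<th).astype(np.uint8);k=max(cv2.findContours(m,0,2)[0],key=cv2.contourArea);print(th,cv2.minAreaRect(k))
E
```

```text
55 ((280.32354736328125, 144.7941131591797), (25.95131492614746, 115.20443725585938), 75.96376037597656)
65 ((267.46343994140625, 200.1053924560547), (118.64852142333984, 213.46578979492188), 57.813209533691406)
75 ((300.5, 319.9999694824219), (188.99996948242188, 387.99993896484375), 0.0)
```

View pics/w1z.png

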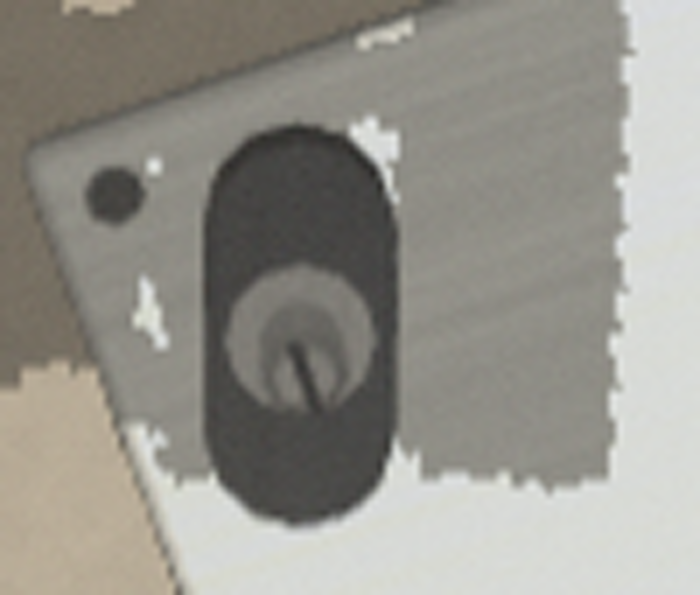

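```bash
python3 - <<'E'
from h import *
c=dict(np.load('w1.npz'))
W=lambda u,v:(245+(u+.5)/7-.5,140+(v+.5)/7-.5)
def ang(a,b,z):
    w=onz(c,[W(*a),W(*b)],z);d=w[1]-w[0];return w.round(4).tolist(),np.degrees(np.arctan2(d[1],d[0]))%180
print(ang((206,210),(204,420),.069),ang((395,220),(397,430),.069))
print('ring',onz(c,[W(301,338)],.069),'bar mid',onz(c,[W(300.5,325)],.069))
# plate long edges in full image
def angf(a,b,z):
    w=onz(c,[a,b],z);d=w[1]-w[0];return np.degrees(np.arctan2(d[1],d[0]))%180
im=cv2.cvtColor(cv2.imread('pics/w1.png'),cv2.COLOR_BGR2GRAY)
e=cv2.Canny(im,50,150)
for l in cv2.HoughLinesP(e,1,np.pi/360,40,minLineLength=70,maxLineGap=15)[:,0]:
    if l[0]>240 and 65<min(l[1],l[3]) and max(l[1],l[3])<265: print(l,angf(l[:2],l[2:],.034))
from scipy.spatial.transform import Rotation as Rn
s=r.get_state();print(Rn.from_quat(s['eef_rot']).as_matrix().round(4),s['tool_pos'])
E
```

```text
([[0.6348, 0.0224, 0.069], [0.6603, 0.0154, 0.069]], np.float64(164.52513173577947)) ([[0.6419, 0.0445, 0.069], [0.6677, 0.0384, 0.069]], np.float64(166.70688280162568))
ring [[0.65327603 0.02970118 0.069     ]] bar mid [[0.65166723 0.0300497  0.069     ]]
[274 152 408 106] 94.45225369837326
[287 260 531 179] 94.3724574780323
[289 138 491  73] 93.66682776113414
[250 161 512  71] 94.7339612000934
[412 176 427 257] 1.4928833904905492
[381 207 452 206] 76.0900178353036
[445 158 518  85] 122.16961873599934
[462 131 541 103] 95.57488343090206
[515  73 533 175] 4.705257587709961
[431 127 531  93] 94.92206489771465
[380 206 455 205] 76.0590781537052
[448 157 519  87] 121.73165976168929
[313 132 388 107] 93.96998362070411
[417 105 510  73] 95.26270016770027
[[ 2.561e-01  9.666e-01 -6.800e-03]
 [ 9.667e-01 -2.561e-01  1.200e-03]
 [-6.000e-04 -6.900e-03 -1.000e+00]] [0.65627166 0.01948056 0.23195088]
```

Request:
play_rows([
  [0.5, 4, -3, 30, -0.007, 0, 0.006],
  [0.5, 4, -3, 30, 0, 0, 0],
  [0.5, 0, 0, 30, 0, 0, 0],
  [0.5, 0, 0, 20, 0, 0, 0],
  [0.5, 0, 0, 10, 0, 0, 0],
  [0.5, 0, 0, 0, 0, 0, 0],
  [0.5, 0, 0, 0, 0, 0, 0],
  [0.5, 0, 0, 0, 0, 0, 0],
])

```text
clock: 3.2
tool_pos: [0.6506, 0.0409, 0.1136]
eef_rot: [0.79, 0.613, 0.003, -0.001]
contact_force: [-0.4, 0.2, -0.2]
opening: 0.503
```

```bash
python3 - <<'E'
from h import *
s=r.get_state()
c=r.get_calibration('wrist');cv2.imwrite('pics/w2.png',r.snapshot('wrist')[:,:,::-1])
np.savez('w2.npz',**c)
print(proj(c,[.6525,.0295,.069]))
from scipy.spatial.transform import Rotation as Rn
print(Rn.from_quat(s['eef_rot']).as_matrix().round(4),s['tool_pos'])
E
```

```text
[[257.30727109 248.54011082]]
[[ 0.2485  0.9686  0.0044]
 [ 0.9686 -0.2485  0.0054]
 [ 0.0063  0.0029 -1.    ]] [0.65060481 0.0409149  0.11356632]
```

View pics/w2.png

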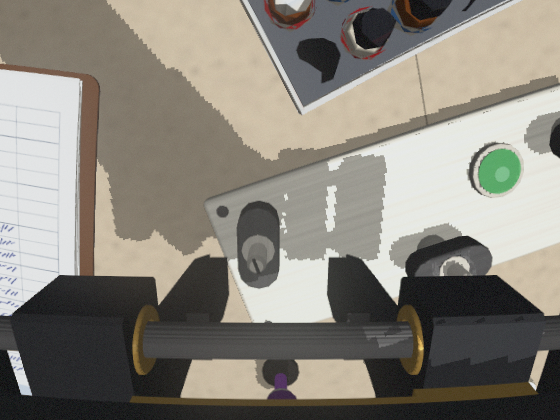

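```bash
python3 - <<'E'
from h import *
c1=dict(np.load('w1.npz'));c2=dict(np.load('w2.npz'));im=cv2.imread('pics/w2.png')
cv2.imwrite('pics/w2z.png',cv2.resize(im[190:300,200:320],None,fx=5,fy=5,interpolation=cv2.INTER_CUBIC))
E
```

```text
(no output)
```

View pics/w2z.png

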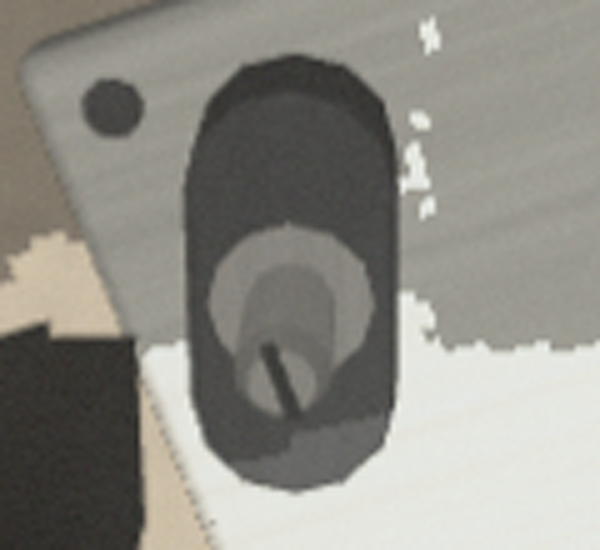

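```bash
python3 - <<'E'
from h import *
c1=dict(np.load('w1.npz'));c2=dict(np.load('w2.npz'))
W1=lambda u,v:(245+(u+.5)/7-.5,140+(v+.5)/7-.5)
W2=lambda u,v:(200+(u+.5)/5-.5,190+(v+.5)/5-.5)
print(tri(c1,W1(301,338),c2,W2(291,306)), onz(c2,[W2(291,306)],.069))
print('tip',tri(c1,W1(306,377),c2,W2(281,380)),onz(c2,[W2(281,380)],.091))
for a,b in(((184,190),(190,390)),((398,190),(397,390))):
    w=onz(c2,[W2(*a),W2(*b)],.069);d=w[1]-w[0];print(w.round(4),np.degrees(np.arctan2(d[1],d[0]))%180)
E
```

```text
(array([0.65265221, 0.02983261, 0.07210883]), np.float64(0.00011965307809309433)) [[0.65389293 0.02940788 0.069     ]]
tip (array([0.65334128, 0.02959086, 0.09017178]), np.float64(0.00022297609511619124)) [[0.65291519 0.02964289 0.091     ]]
[[0.6376 0.0216 0.069 ]
 [0.661  0.0154 0.069 ]] 165.3718512080181
[[0.6435 0.0445 0.069 ]
 [0.6669 0.0384 0.069 ]] 165.49099288525534
```

Request:
play_rows([
  [0.5, -5, 2.5, 0, 0, -0.006, 0],
  [0.5, -2, 1, 5, 0, 0, 0],
  [0.5, 0, 0, 0, 0, 0, 0],
  [0.5, 0, 0, 0, 0, 0, 0],
  [0.5, 0, 0, 0, 0, 0, 0],
  [0.5, 0, 0, 0, 0, 0, 0],
  [0.5, 0, 0, 0, 0, 0, 0],
  [0.5, 0, 0, 0, 0, 0, 0],
])

```text
clock: 4.25
tool_pos: [0.653, 0.0323, 0.109]
eef_rot: [0.79, 0.613, 0.001, 0.002]
contact_force: [0.3, -0.3, -0.4]
opening: 0.5
```

```bash
cat > st.py <<'E'
from h import *
from scipy.spatial.transform import Rotation as Rn
def st(tx=.653,ty=.0295,tz=.042):
    s=r.get_state();M=Rn.from_quat(s['eef_rot']).as_matrix()
    print('pos',s['tool_pos'].round(4),'shift tool mm',(M.T@(np.array([tx,ty,tz])-s['tool_pos'])*1000).round(1),'jawx deg',np.degrees(np.arctan2(M[1,0],M[0,0])).round(2),
     'tilt fix wx,wy',(M[:,1]@[0,0,1]).round(4)*1,(-M[:,0]@np.array([0,0,1])).round(4),'F',s['contact_force'].round(2),'M',s['moment'].round(3),'q',s['q'].round(2),'op',round(s['opening'],3),'t',s['clock'],'qd',abs(s['qd']).max().round(4))
E
python3 -c "from st import *;st()"
```

```text
pos [0.653  0.0323 0.109 ] shift tool mm [-2.7  0.4 67. ] jawx deg 75.57 tilt fix wx,wy 0.0044 -0.0003 F [ 0.27 -0.3  -0.36] M [ 0.015  0.005 -0.033] q [ 0.    0.89 -0.23  1.58  0.28  0.71  0.95] op 0.5 t 4.25 qd 0.003
```

Request:
play_rows([
  [0.5, -2, 0, 10, 0.004, 0, 0],
  [0.5, 0, 0, 15, 0, 0, 0],
  [0.5, 0, 0, 15, 0, 0, 0],
  [0.5, 0, 0, 12, 0, 0, 0],
  [0.5, 0, 0, 5, 0, 0, 0],
  [0.5, 0, 0, 0, 0, 0, 0],
  [0.5, 0, 0, 0, 0, 0, 0],
  [0.5, 0, 0, 0, 0, 0, 0],
])

```text
clock: 5.25
tool_pos: [0.652, 0.0302, 0.0471]
eef_rot: [0.79, 0.613, -0.0, -0.0]
contact_force: [0.7, -0.1, -0.3]
opening: 0.498
```

```bash
python3 -c "from st import *;st()"
```

```text
pos [0.652  0.0302 0.0471] shift tool mm [-0.5  1.1  5.1] jawx deg 75.57 tilt fix wx,wy -0.0011 0.0002 F [ 0.74 -0.14 -0.3 ] M [-0.049 -0.013 -0.091] q [-0.01  0.98 -0.21  1.59  0.31  0.6   0.94] op 0.498 t 5.25 qd 0.0027
```

Request:
play_rows([
  [0.5, 0, 1, 3, 0, 0, 0],
  [0.5, 0, 0, 0, 0, 0, 0],
  [0.22, 0, 0, 0, 0, 0, 0],
  [0.22, 0, 0, 0, 0, 0, 0],
  [0.22, 0, 0, 0, 0, 0, 0],
  [0.22, 0, 0, 0, 0, 0, 0],
  [0.22, 0, 0, 0, 0, 0, 0],
  [0.22, 0, 0, 0, 0, 0, 0],
], grip_force=20)

```text
clock: 6.25
tool_pos: [0.6534, 0.029, 0.0447]
eef_rot: [0.791, 0.612, -0.0, 0.0]
contact_force: [-0.5, -0.9, 0.7]
opening: 0.273
```

```bash
python3 -c "from st import *;st()"
```

```text
pos [0.6534 0.029  0.0447] shift tool mm [ 0.4 -0.5  2.7] jawx deg 75.53 tilt fix wx,wy 0.0 0.0009 F [-0.52 -0.89  0.66] M [-0.175  0.059  0.004] q [-0.    0.98 -0.21  1.59  0.31  0.6   0.94] op 0.273 t 6.25 qd 0.0017
```

Request:
play_rows([
  [0.2, 0, 0, 0, 0, 0, 0.08],
  [0.2, 0, 0, 0, 0, 0, 0.1],
  [0.2, 0, 0, 0, 0, 0, 0.1],
  [0.2, 0, 0, 0, 0, 0, 0.1],
  [0.2, 0, 0, 0, 0, 0, 0.1],
  [0.2, 0, 0, 0, 0, 0, 0.1],
  [0.2, 0, 0, 0, 0, 0, 0.06],
  [0.2, 0, 0, 0, 0, 0, 0],
])

```text
clock: 7.25
tool_pos: [0.6536, 0.0293, 0.0447]
eef_rot: [0.946, 0.325, 0.0, 0.001]
contact_force: [-0.0, -0.9, 0.4]
opening: 0.273
```

```bash
python3 -c "from st import *;st()"
```

```text
pos [0.6536 0.0293 0.0447] shift tool mm [-0.3 -0.6  2.7] jawx deg 37.97 tilt fix wx,wy 0.0014 0.0004 F [-0.04 -0.85  0.39] M [-0.266  0.061 -0.038] q [-0.09  0.98 -0.05  1.6   0.07  0.57  0.48] op 0.273 t 7.25 qd 0.0035
```

Request:
play_rows([
  [0.2, 0, 0, 0, 0, 0, 0.08],
  [0.2, 0, 0, 0, 0, 0, 0.1],
  [0.2, 0, 0, 0, 0, 0, 0.1],
  [0.2, 0, 0, 0, 0, 0, 0.1],
  [0.2, 0, 0, 0, 0, 0, 0.06],
  [0.2, 0, 0, 0, 0, 0, 0.02],
  [0.2, 0, 0, 0, 0, 0, 0],
  [0.2, 0, 0, 0, 0, 0, 0],
])

```text
clock: 8.25
tool_pos: [0.6538, 0.0293, 0.0447]
eef_rot: [0.995, 0.1, 0.0, 0.0]
contact_force: [-0.2, -0.7, -0.2]
opening: 0.267
```

```bash
python3 - <<'E'
from st import *
st()
c=r.get_calibration('wrist');cv2.imwrite('pics/w3.png',r.snapshot('wrist')[:,:,::-1])
cv2.imwrite('pics/t3.png',cv2.resize(r.snapshot('top')[185:265,205:355,::-1],None,fx=5,fy=5,interpolation=cv2.INTER_CUBIC))
E
```

```text
pos [0.6538 0.0293 0.0447] shift tool mm [-0.7 -0.3  2.7] jawx deg 11.48 tilt fix wx,wy 0.001 -0.0008 F [-0.18 -0.72 -0.24] M [-0.258  0.068  0.032] q [-0.15  0.98  0.07  1.6  -0.1   0.56  0.17] op 0.267 t 8.25 qd 0.0021
```

View pics/w3.png

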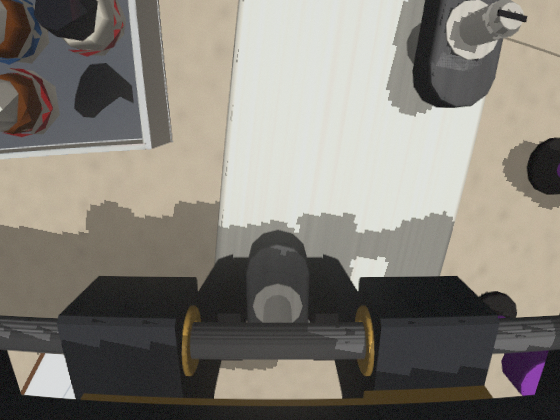

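The nut turned with the jaws. About 7° is left, which I'll take in small steps while watching the moment.

Request:
play_rows([
  [0.2, 0, 0, 0, 0, 0, 0.03],
  [0.2, 0, 0, 0, 0, 0, 0.03],
  [0.2, 0, 0, 0, 0, 0, 0.02],
  [0.2, 0, 0, 0, 0, 0, 0.01],
  [0.2, 0, 0, 0, 0, 0, 0],
  [0.2, 0, 0, 0, 0, 0, 0],
  [0.2, 0, 0, 0, 0, 0, 0],
  [0.2, 0, 0, 0, 0, 0, 0],
])

```text
clock: 9.35
tool_pos: [0.6538, 0.0293, 0.0447]
eef_rot: [0.999, 0.052, 0.001, 0.0]
contact_force: [-1.1, -0.9, 1.1]
opening: 0.274
```

```bash
python3 -c "from st import *;st()"
```

```text
pos [0.6538 0.0293 0.0447] shift tool mm [-0.8 -0.2  2.7] jawx deg 6.0 tilt fix wx,wy 0.0009 -0.0011 F [-1.06 -0.9   1.14] M [-0.345  0.112  0.107] q [-0.16  0.98  0.09  1.6  -0.14  0.57  0.11] op 0.274 t 9.35 qd 0.002
```

Request:
play_rows([
  [0.2, 0, 0, 0, 0, 0, 0.01],
  [0.2, 0, 0, 0, 0, 0, 0.01],
  [0.2, 0, 0, 0, 0, 0, 0],
  [0.2, 0, 0, 0, 0, 0, 0],
  [0.2, 0, 0, 0, 0, 0, 0],
  [0.2, 0, 0, 0, 0, 0, 0],
  [0.2, 0, 0, 0, 0, 0, 0],
  [0.2, 0, 0, 0, 0, 0, 0],
])

```text
clock: 10.35
tool_pos: [0.6538, 0.0293, 0.0447]
eef_rot: [0.999, 0.042, 0.001, 0.0]
contact_force: [-0.4, -0.7, 0.3]
opening: 0.272
```

```bash
python3 -c "from st import *;st()"
```

```text
pos [0.6538 0.0293 0.0447] shift tool mm [-0.8 -0.2  2.7] jawx deg 4.77 tilt fix wx,wy 0.0008 -0.0011 F [-0.38 -0.74  0.28] M [-0.312  0.123  0.113] q [-0.17  0.98  0.09  1.6  -0.15  0.57  0.09] op 0.272 t 10.35 qd 0.0018
```

Request:
play_rows([
  [0.2, 0, 0, 0, 0, 0, 0.01],
  [0.2, 0, 0, 0, 0, 0, 0],
  [0.2, 0, 0, 0, 0, 0, 0],
  [0.2, 0, 0, 0, 0, 0, 0],
  [0.2, 0, 0, 0, 0, 0, 0],
  [0.2, 0, 0, 0, 0, 0, 0],
  [0.2, 0, 0, 0, 0, 0, 0],
  [0.2, 0, 0, 0, 0, 0, 0],
])

```text
clock: 11.35
tool_pos: [0.6538, 0.0294, 0.0447]
eef_rot: [0.999, 0.036, 0.001, 0.0]
contact_force: [-0.3, -1.3, -0.1]
opening: 0.271
```

```bash
python3 -c "from st import *
st()
for i in range(0):pass"
```

```text
pos [0.6538 0.0294 0.0447] shift tool mm [-0.8 -0.2  2.7] jawx deg 4.17 tilt fix wx,wy 0.0008 -0.0011 F [-0.27 -1.29 -0.07] M [-0.32   0.078  0.127] q [-0.17  0.98  0.1   1.6  -0.15  0.57  0.09] op 0.271 t 11.35 qd 0.0023
```

Request:
play_rows([
  [0.2, 0, 0, 0, 0, 0, 0.015],
  [0.2, 0, 0, 0, 0, 0, 0],
  [0.2, 0, 0, 0, 0, 0, 0],
  [0.2, 0, 0, 0, 0, 0, 0],
  [0.2, 0, 0, 0, 0, 0, 0],
  [0.2, 0, 0, 0, 0, 0, 0],
  [0.2, 0, 0, 0, 0, 0, 0],
  [0.2, 0, 0, 0, 0, 0, 0],
])

```text
clock: 12.35
tool_pos: [0.6538, 0.0293, 0.0447]
eef_rot: [1.0, 0.03, 0.001, 0.001]
contact_force: [-0.8, -1.4, 0.5]
opening: 0.268
```

```bash
python3 -c "from st import *
st()"
```

```text
pos [0.6538 0.0293 0.0447] shift tool mm [-0.8 -0.2  2.7] jawx deg 3.38 tilt fix wx,wy 0.0013 -0.0011 F [-0.75 -1.41  0.51] M [-0.346  0.133  0.42 ] q [-0.17  0.98  0.1   1.6  -0.16  0.57  0.08] op 0.268 t 12.35 qd 0.002
```

The moment jumped from 0.13 to 0.42 N m, so the nut is on its stop and the load is still below the screw's 0.5 N m. I'll release, rise and check.

Request:
play_rows([
  [0.5, 0, 0, 0, 0, 0, 0],
  [0.5, 0, 0, 0, 0, 0, 0],
  [0.5, 0, 0, 0, 0, 0, 0],
  [0.5, 0, 0, -10, 0, 0, 0],
  [0.5, 0, 0, -25, 0, 0, 0],
  [0.5, 0, 0, -30, 0, 0, 0],
  [0.5, 0, 0, -30, 0, 0, 0],
  [0.5, 0, 0, -20, 0, 0, 0],
])

```text
clock: 13.35
tool_pos: [0.6531, 0.031, 0.164]
eef_rot: [1.0, 0.028, -0.0, -0.001]
contact_force: [-0.2, 0.2, -0.0]
opening: 0.502
```

Request:
play_rows([
  [0.5, 0, -10, -25, 0, 0, 0],
  [0.5, 0, -20, -10, 0, 0, 0],
  [0.5, 0, -10, 0, 0, 0, 0],
  [0.5, 0, 0, 0, 0, 0, 0],
  [0.5, 0, 0, 0, 0, 0, 0],
  [0.5, 0, 0, 0, 0, 0, 0],
  [0.5, 0, 0, 0, 0, 0, 0],
  [0.5, 0, 0, 0, 0, 0, 0],
])

```text
clock: 14.35
tool_pos: [0.6499, 0.0716, 0.2]
eef_rot: [1.0, 0.027, -0.001, -0.0]
contact_force: [-0.2, -0.7, -0.1]
opening: 0.5
```

```bash
python3 - <<'E'
from st import *
st()
c=r.get_calibration('wrist');cv2.imwrite('pics/w4.png',r.snapshot('wrist')[:,:,::-1]);np.savez('w4.npz',**c)
print(proj(c,[.653,.0295,.069]))
E
```

```text
pos [0.6499 0.0716 0.2   ] shift tool mm [  1.1  42.3 158. ] jawx deg 3.11 tilt fix wx,wy -0.0006 0.0016 F [-0.25 -0.66 -0.11] M [-0.085  0.001 -0.029] q [-0.26  0.78  0.15  1.52 -0.14  0.86 -0.  ] op 0.5 t 14.35 qd 0.0041
[[278.97410876 252.12244625]]
```

View pics/w4.png

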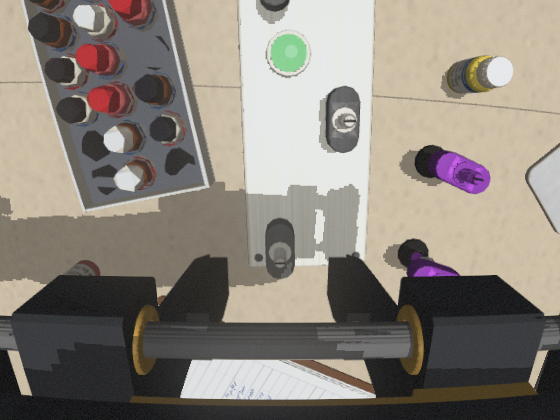

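```bash
python3 - <<'E'
from h import *
im=cv2.imread('pics/w4.png')
a=cv2.resize(im[210:285,240:330],None,fx=8,fy=8,interpolation=cv2.INTER_CUBIC)
b=cv2.resize(im[80:160,300:390],None,fx=5,fy=5,interpolation=cv2.INTER_CUBIC)
cv2.imwrite('pics/w4z.png',a);cv2.imwrite('pics/w4y.png',b)
E
```

```text
(no output)
```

View pics/w4z.png

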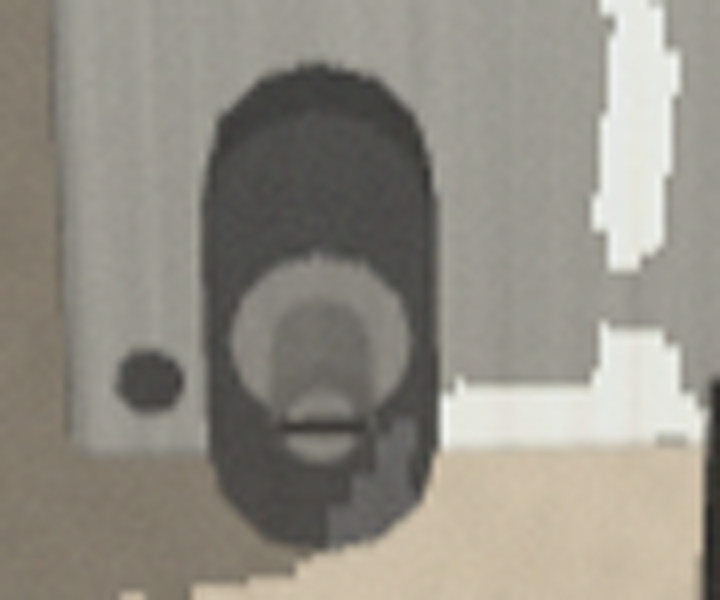

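View pics/w4y.png

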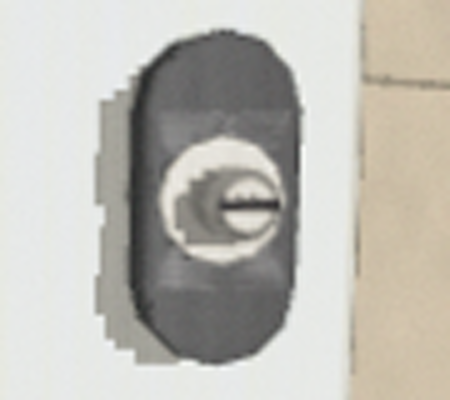

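```bash
python3 - <<'E'
from h import *
c1=dict(np.load('w1.npz'));c2=dict(np.load('w2.npz'));c4=dict(np.load('w4.npz'))
Z=lambda u0,v0,f:(lambda p:(u0+(p[0]+.5)/f-.5,v0+(p[1]+.5)/f-.5))
def ang(c,f,a,b,z):
    w=onz(c,[f(a),f(b)],z);d=w[1]-w[0];return np.degrees(np.arctan2(d[1],d[0]))%180
W1=Z(245,140,7);W2=Z(200,190,5);W4=Z(240,210,8);Y=Z(300,80,5)
print('slot before',ang(c1,W1,(293,345),(318,410),.091),ang(c2,W2,(266,345),(296,415),.091))
print('slot after',ang(c4,W4,(276,427),(372,427),.091),'mid nut slot',ang(c4,Y,(219,205),(280,207),.091))
print('nut L',ang(c4,W4,(204,200),(209,430),.069),'R',ang(c4,W4,(434,200),(438,430),.069))
print('plate L',ang(c4,lambda p:p,(239,20),(250,262),.034),'plate R',ang(c4,lambda p:p,(375,20),(363,262),.034),'L zoom',ang(c4,W4,(55,60),(77,440),.034))
print('mid nut',ang(c4,Y,(133,110),(132,290),.065),ang(c4,Y,(300,110),(297,290),.065))
E
```

```text
slot before 6.170872900426565 6.153998547357564
slot after 3.208565797733607 mid nut slot 1.9059798699595938
nut L 93.76703945419281 R 94.87363981903295
plate L 94.55030265683274 plate R 93.75137311877884 L zoom 94.91970378948481
mid nut 94.59236214792574 95.12646839328698
```

The nut is parallel: 94.3° against 94.3° for the plate. The hand-picked slot angles differ by about 3°, so I'll measure the slot more carefully.

```bash
python3 - <<'E'
from h import *
def slot(im,c,tip,zz,rad=.0042):
    # sample the tip face on a metric grid (z=zz), dark slot weighted PCA
    g=cv2.cvtColor(im,cv2.COLOR_BGR2GRAY).astype(np.float32)
    n=np.linspace(-rad,rad,85);X,Yy=np.meshgrid(n,n)
    P=proj(c,np.c_[tip[0]+X.ravel(),tip[1]+Yy.ravel(),np.full(X.size,zz)]).astype(np.float32)
    v=cv2.remap(g,P[:,0].reshape(X.shape),P[:,1].reshape(X.shape),cv2.INTER_CUBIC)
    k=X**2+Yy**2<rad**2
    bg=np.median(v[k]);w=np.clip(bg-10-v,0,None)*k
    mx,my=(w*X).sum()/w.sum(),(w*Yy).sum()/w.sum()
    C=np.array([[(w*(X-mx)**2).sum(),(w*(X-mx)*(Yy-my)).sum()],[0,(w*(Yy-my)**2).sum()]]);C[1,0]=C[0,1]
    e,V=np.linalg.eigh(C);d=V[:,1]
    return np.degrees(np.arctan2(d[1],d[0]))%180,e[1]/e[0],(mx*1e3,my*1e3),v
Z=lambda u0,v0,f:(lambda p:(u0+(p[0]+.5)/f-.5,v0+(p[1]+.5)/f-.5))
outs=[]
for n,f,p in(('w1',Z(245,140,7),(306,377)),('w2',Z(200,190,5),(281,380)),('w4',Z(240,210,8),(323,428))):
    c=dict(np.load(n+'.npz'));im=cv2.imread(f'pics/{n}.png')
    t=onz(c,[f(p)],.091)[0]
    for rad in(.0035,.0042,.005):
        o=slot(im,c,t,.091,rad);print(n,t.round(4),rad,o[:3])
    outs.append(cv2.resize(o[3],(260,260)))
cv2.imwrite('pics/slots.png',np.hstack(outs))
E
```

```text
w1 [0.6532 0.0297 0.091 ] 0.0035 (np.float64(3.8699737592349663), np.float64(20.150994799706687), (np.float64(-0.047335232580132294), np.float64(-0.10837845733626228)))
w1 [0.6532 0.0297 0.091 ] 0.0042 (np.float64(4.372570347652214), np.float64(24.832306716681096), (np.float64(0.06484980210017906), np.float64(-0.10851541575507492)))
w1 [0.6532 0.0297 0.091 ] 0.005 (np.float64(1.3742043295308406), np.float64(14.396424550408502), (np.float64(0.7473275501758582), np.float64(-0.19650801019550512)))
w2 [0.6529 0.0296 0.091 ] 0.0035 (np.float64(4.501297970819337), np.float64(17.57850537153504), (np.float64(0.0010379767739891613), np.float64(-0.09258679626371379)))
w2 [0.6529 0.0296 0.091 ] 0.0042 (np.float64(2.9409654473265903), np.float64(11.438216310165163), (np.float64(0.17832402388451696), np.float64(-0.16364753125045725)))
w2 [0.6529 0.0296 0.091 ] 0.005 (np.float64(5.240006773203135), np.float64(2.3768150346336667), (np.float64(1.0576427167047981), np.float64(-0.493296480703209)))
w4 [0.6537 0.0296 0.091 ] 0.0035 (np.float64(3.5143701918332795), np.float64(16.95737399835617), (np.float64(0.15834872853179618), np.float64(0.1434454395023438)))
w4 [0.6537 0.0296 0.091 ] 0.0042 (np.float64(1.420023905930492), np.float64(3.9885658611392785), (np.float64(0.32251805437946124), np.float64(-0.304129646622136)))
w4 [0.6537 0.0296 0.091 ] 0.005 (np.float64(1.6756118324087765), np.float64(2.2421544405680987), (np.float64(0.24676703874585393), np.float64(-1.2044946824669491)))[ WARN:0@0.842] global loadsave.cpp:1063 imwrite_ Unsupported depth image for selected encoder is fallbacked to CV_8U.
```

View pics/slots.png

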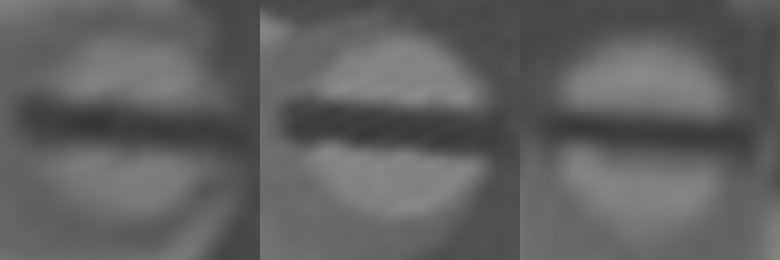

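The tighter mask puts the slot at 3.9–4.5° before and 3.5° after, so the screw hasn't turned within the measuring error. The nut is parallel and the gripper is clear, so I'm handing in.

```bash
python3 -c "from plant import r;print(r.finish_job())"
```

```text
the job is handed in; nothing more can be done
None
```

I turned the loose jam nut clockwise about 71° to its stop, let go and lifted clear. It was the nut at the robot's right-hand end of the plate, near (0.653, 0.030) m. The job took about 14.4 of the 32 s.

**Tightness:** The moment rose from about 0.13 to 0.42 N m at the end of the turn. I took that as the stop; it is below the screw's 0.5 N m.

**Bar angle:** In the last wrist picture the two flats read 93.8° and 94.9°, and the plate's long edges 93.8° to 94.9°. The bar is parallel to within about 1°.

**Screw setting:** The slot read 3.9° and 4.5° before and 3.5° after, so any turn was no more than about 1°. My first hand-picked slot reading disagreed, showing about 3° of change. Wider mask settings scattered by a few degrees because they picked up background around the screw tip, so I went by the tightest mask.

**Height:** The nut's top measured 70 mm (top and scene cameras) and 72 mm (two wrist views), against 69 mm in the text. The screw tip measured 90 mm against 91 mm.

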